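# Dock the finned cold block

### The job

Put the aluminium cold block with the blue handle into its grey cooling dock: carry it upright by the handle and lower it, still in hand, until its four fins have slid down into the four gaps between the dock's five fins and stand on the dock's floor, with the ends of the fins lined up. Let go of it there, and leave the beaker, the petri dish and the rubber stopper where they are.

Things in the scene. Friction and masses are not known exactly. Their poses are not given: they have to be found in the camera images.
- block: Loose cold block (0.2-0.42 kg) standing on its fins: aluminium plate 80 (x) x 72 (y) x 8 mm, top 36 mm above the fin tips; below it four fins 76 mm long along x, 6 mm thick, at y = -27, -9, 9, 27 mm, 28 mm deep, lower edges rounded. Origin: centre of the underside, level with the fin tips; z up. Alike when turned half round; either way fits.
- handle (a point): Point in the cold block's blue handle, 58 mm above the fin tips, axes as block. The handle is an upright slab mid-plate, 42 (x) x 14 (y) mm, from the plate up to 72 mm above the fin tips; pinch it across y. A 46 x 22 mm flange round its foot reaches 39 mm. Rows of tube caps, 5 mm high, at x = -31 and 31 mm on the plate.
- dock: Cooling dock, fixed: grey foot 104 (x) x 106 (y) mm, five upright aluminium fins 76 mm long along x, 6 mm thick, at y = -36, -18, 0, 18, 36 mm, rounded tops 38 mm above the worktop; a grey cheek each side at 45 to 53 mm from the middle, 39 mm high. The 12 mm gaps leave 3 mm play each side of a block fin and are open at both ends. Origin: centre of the underside.
- dock_floor (a point): Centre of the dock's flat floor between its fins, 14 mm above the worktop and 24 mm below its fin tops; x along the fins, z up. A docked block has its origin here: its fins stand on the floor and its plate is 4 mm above the dock's fins.
- beaker: Bystander: loose beaker with a scale, 45 mm across, 55 mm high; origin at the centre of its underside.
- petri_dish: Bystander: loose petri dish, 61 mm across, 16 mm high; origin at the centre of its underside.
- stopper: Bystander: loose dark rubber stopper, 24 mm across and high; origin at the centre of its underside.
There are look-alikes about, which are no part of the job. What is shaped like the dock but orange or pink is not meant.

How it is judged (in metres and radians):
On the way, in this order (a step that is already met when the one before it is completed fails the run):
1. the block is lifted clear, its fin tips 45 mm or more above the worktop, held (height (world z) of block above 0.045 m and contact force between the fingers and block above 0.5 N), for 0.1 s.
2. still held, the block's fins are between the dock's fins, their tips within 12 mm of its floor (x of block in the frame of dock_floor between -0.01 and 0.01 m and y of block in the frame of dock_floor between -0.005 and 0.005 m and z of block in the frame of dock_floor below 0.012 m and contact force between the fingers and block above 0.5 N), for 0.1 s.
At the end, for the whole second after the job is handed in: Block released and at rest, fins on the dock's floor between the dock's fins: within 3 mm in height, 5 mm across and 10 mm along the fins, turned under 0.08 rad (either way round), tilted under 0.06 rad; beaker, petri dish and stopper within 40 mm of their starts (x of block in the frame of dock_floor between -0.01 and 0.01 m and y of block in the frame of dock_floor between -0.005 and 0.005 m and angle between the x axis of block and the x axis of dock_floor, either way round below 0.08 rad and z of block in the frame of dock_floor between -0.003 and 0.003 m and angle between block's own z axis and vertical below 0.06 rad and linear speed of block below 0.02 m/s and distance of each of beaker, petri_dish, stopper from where it was at the start of the episode below 0.04 m); the robot touches nothing.
It fails at once if the block is tipped more than 0.6 rad (angle between block's own z axis and vertical above 0.6 rad).
It fails at once if the beaker is pushed away by more than 40 mm (distance of beaker from where it was at the start of the episode above 0.04 m).
It fails at once if the petri dish is pushed away by more than 40 mm (distance of petri_dish from where it was at the start of the episode above 0.04 m).
It fails at once if the stopper is pushed away by more than 40 mm (distance of stopper from where it was at the start of the episode above 0.04 m).
It also fails if it takes over 42 s, if anything falls off the work surface, if the arm or the gripper's body presses on something with over 40 N, if the wrist force passes 120 N, or if a joint passes its speed limit or range.

### The arm

A 6-joint arm with a two-finger parallel gripper is mounted at the origin on a cart in front of the work surface, level with it; the furniture and walls round the work are solid. World frame = base frame: x ahead of the robot, y to its left, z up, the work surface at z = 0. Lengths are in m, angles in degrees, forces in N, time in s.
With the tool pointing down it reaches from about 0.4 to 0.825 m from the base axis. Payload 7 kg.
Tool frame: the origin (TCP) lies on the mounting face of the last link; the fingertips stand 178 mm ahead of it and the grasp point (between the pads) lies 159 mm ahead of it (ctrl.tip_extent is the distance from the TCP to the fingertips, in m); z points along the fingers, y is the direction in which the jaws open and shut (so a half turn about z gives the same grasp; the last joint's range is limited). The gripper opens to 88 mm and grips with 3 to 60 N. Pads are 19 mm wide; open, the fingers measure 130 mm over their backs; the gripper's body (78 mm by 193 mm) begins 47 mm behind the grasp point.
Start: joints at [-57.577, 20.546, 0.682, 0, -70.136, -16.507], TCP at [0.185, -0.649, 0.405] pointing down, gripper open.
Joint ranges: [-176.03, 176.03], [-82.01, 121.73], [-58.28, 71.71], [-173.87, 95.51], [-174.79, -0.11], [-173.66, 173.66]. Speed limits (degrees/s): [136.94, 136.94, 172.46, 180, 180, 180].

### API

Orientations are given as [roll, pitch, yaw] about the fixed x, y, z axes, in that order (R = Rz(yaw) Ry(pitch) Rx(roll)).
In Python, from plant import ctrl gives the robot as it stands. The module is installed in compiled form; this text tells all that it offers.
- The arm moves only by the tool carry_out, never from a script. Its argument "moves" is text: rows parted by semicolons, each of 7 numbers parted by spaces: the finger opening in m, from 0 to 0.0876, then the shift along the tool's x, y, z in m, then the turn, a rotation vector about the tool's x, y, z in rad. A call has 1 to 20 rows; each row is the pose to reach, as a shift and turn from the pose commanded when the call began, along the tool's axes at that moment; what a row does not reach only later rows make up. A row lasts 1/10 s, in which the tool goes at most 50 mm and 8.59 degrees, less where a joint would pass 70% of its speed; a pose out of reach is approached as far as the arm can. A call with a gripper value outside its range is refused whole. The fingers move at their own pace and stop on an object; the grip force is fixed at half the most. Time passes only in rows, so rows that repeat a pose let the fingers close. It gives the time, the measured TCP pose, the force and the opening at its end, in the units of the state.
- ctrl.get_obs(): the state, without advancing time (a new reading comes with each control period).
- ctrl.snapshot(name): name is "side" or "top"; returns a dict with "image" (420x560x3 uint8, red, green, blue), "K" (3x3 intrinsics, pixels), "R" (3x3) and "t" (3): a world point X has camera coordinates R X + t. Camera axes: x right, y down, z forward; pixel columns grow to the right and rows downward; lengths in m; the calibration is good to about 2 mm. A picture is of the moment at which its call begins. There is no depth.
- ctrl.close_job(): hands the job in, once; it reports no verdict.
Trained networks look in a picture, given as the dict that the camera call returned (one of the last four; its "shot" number tells which), for a name from the list of things; names that differ only in an ending like _2 or _b are one class to them, and where a whole thing is asked for, a point or a joint stands for the part that bears it (a point fixed in the world has none). Each returns a list of dicts, best first, with "confidence" (0 to 1); they miss things now and then, are a little off and sometimes report something else, mostly with a low value. They report only what shows in the picture. A call takes as long as a camera call. They do not tell look-alikes from the thing itself.
- ctrl.recognise(picture, label): "extent" ([left, top, right, bottom] in pixels, round what is visible of it).
- ctrl.trace(picture, label): "region" (420x560 bool, what is visible of it) and "extent" ([left, top, right, bottom] in pixels, round what is visible of it).
- ctrl.mark_of(picture, label): "at" ([row, column] in pixels: a listed point, or the origin of a listed thing).
The state is a dict: "clock": time; "joint_pos": joint angles; "qvel": joint speeds; "tau": joint torques, N m; "tool_pos": TCP position; "orientation": TCP orientation; "force": force on the tool from outside, world axes, zero at the start; "moment": the same for the moment, N m; "opening": finger opening in m.
Only numpy, scipy, OpenCV 4.12 (cv2) and the standard library are available. Lean on these libraries where they do the work, as an engineer would, in place of code of your own. Each camera call takes 0.05 s, during which the arm holds its last target.

## Working session

There is one attempt and no reset: what is moved stays moved. The work goes in short steps, Python scripts to look and compute and a tool call to move; the robot and the scene stay as the last step left them, time stands still between calls to the robot, and variables do not carry over. Pictures are saved under pics/ and viewed, and the job is handed in when it is done.

Besides the shell and the picture viewer there is one more tool, called after ">>>" as name(argument=value, ...) on one line, values as JSON. carry_out: Moves the arm, as the interface text tells. Its arguments: {"type":"object","properties":{"moves":{"type":"string"}},"required":["moves"]}

```bash
mkdir -p pics; cat > h.py <<'E'
from plant import ctrl
import numpy as np, cv2
def save(im,name): cv2.imwrite('pics/'+name+'.png',cv2.cvtColor(im,cv2.COLOR_RGB2BGR))
def proj(s,X):
    c=s['R']@np.asarray(X,float)+s['t']; p=s['K']@c; return p[:2]/p[2]
def ray(s,u,v,z):
    d=s['R'].T@np.linalg.solve(s['K'],[u,v,1.]); o=-s['R'].T@s['t']; return o+d*(z-o[2])/d[2]
E
python3 - <<'E'
from h import *
import pickle
S={}
for n in('top','side'):
    s=ctrl.snapshot(n); S[n]=s; save(s['image'],n+'0')
    print(n,'cam',-s['R'].T@s['t'],s['K'][0,0])
    for l in('block','handle','dock','dock_floor','beaker','petri_dish','stopper'):
        print(l,[(round(float(d['confidence']),2),np.round(d['at'],1).tolist()) for d in ctrl.mark_of(s,l)][:4], [(round(float(d['confidence']),2),np.round(d['extent']).tolist()) for d in ctrl.recognise(s,l)][:4] if l in('block','dock') else '')
pickle.dump(S,open('s0.pkl','wb'))
print(ctrl.get_obs())
E
```

```text
top cam [0.43568707 0.0394577  1.23643301] 460.32992363938655
block [(0.65, [264.5, 352.3])] [(0.79, [338.0, 244.0, 371.0, 285.0])]
handle [(0.56, [263.2, 355.5])] 
dock [(0.93, [277.3, 424.2]), (0.85, [255.2, 241.7]), (0.66, [187.5, 204.5]), (0.6, [145.5, 350.0])] [(0.96, [222.0, 232.0, 264.0, 273.0]), (0.94, [179.0, 163.0, 232.0, 209.0]), (0.89, [327.0, 124.0, 369.0, 167.0]), (0.73, [402.0, 255.0, 448.0, 298.0])]
dock_floor [(0.7, [185.8, 202.0]), (0.68, [252.9, 242.4]), (0.64, [276.8, 423.0]), (0.58, [141.6, 347.4])] 
beaker [(0.85, [175.1, 301.6])] 
petri_dish [(0.66, [221.0, 155.9])] 
stopper [(0.63, [172.5, 249.9])] 
side cam [0.56289953 1.18521413 0.82919201] 524.2820622676984
block [(0.69, [194.5, 322.9])] [(0.78, [307.0, 170.0, 341.0, 202.0])]
handle [(0.79, [173.7, 324.8])] 
dock [(0.87, [252.5, 313.0]), (0.73, [194.8, 218.0]), (0.67, [279.8, 243.8]), (0.62, [162.6, 332.3])] [(0.96, [316.0, 148.0, 346.0, 172.0]), (0.85, [214.0, 248.0, 271.0, 294.0]), (0.72, [198.0, 172.0, 235.0, 203.0]), (0.69, [294.0, 229.0, 336.0, 265.0])]
dock_floor [(0.94, [246.8, 314.6]), (0.82, [162.3, 330.5]), (0.76, [274.5, 243.2]), (0.74, [187.1, 217.7])] 
beaker [(0.86, [212.5, 241.0])] 
petri_dish [(0.81, [320.7, 280.8])] 
stopper [(0.64, [194.2, 322.5]), (0.5, [245.6, 234.3])] 
{'clock': 1.0, 'joint_pos': array([-5.75762517e+01,  2.05447157e+01,  6.82570649e-01, -1.18472331e-04,
       -7.01343016e+01, -1.65083637e+01]), 'qvel': array([ 0.07021751,  0.04008376, -0.06490429,  0.09677951,  0.03131216,
       -0.00080336]), 'tau': array([-1.06023231e-04, -5.82388866e+01,  2.93305779e+01,  7.00258389e+00,
        1.24257969e-02, -2.89463651e-05]), 'tool_pos': array([ 0.18509215, -0.64910868,  0.4046841 ]), 'orientation': array([-1.79996625e+02,  1.11652397e-03, -1.64084656e+02]), 'force': array([ 0.37818241, -0.76578013, -0.8622991 ]), 'moment': array([-0.01841893, -0.01635974, -0.00098246]), 'opening': 0.08766867686405838}
```

View pics/top0.png

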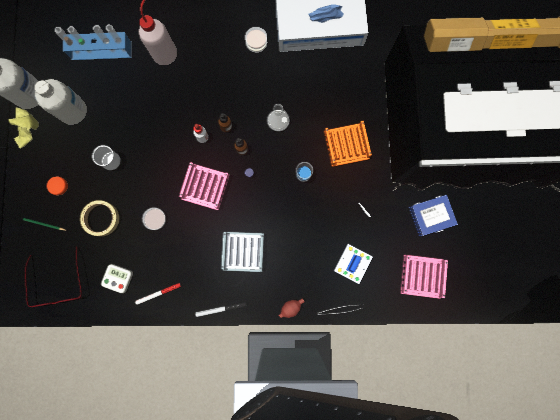

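View pics/side0.png

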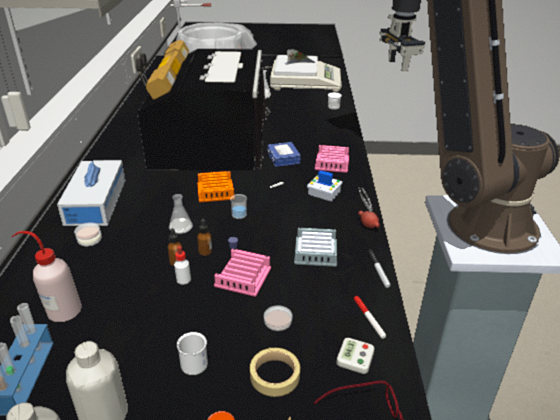

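```bash
python3 - <<'E'
import cv2
a=cv2.imread('pics/top0.png')[120:300,150:460]; cv2.imwrite('pics/top0c.png',cv2.resize(a,(775,450),interpolation=cv2.INTER_CUBIC))
a=cv2.imread('pics/side0.png')[135:300,190:390]; cv2.imwrite('pics/side0c.png',cv2.resize(a,(720,594),interpolation=cv2.INTER_CUBIC))
E
```

```text
(no output)
```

View pics/top0c.png

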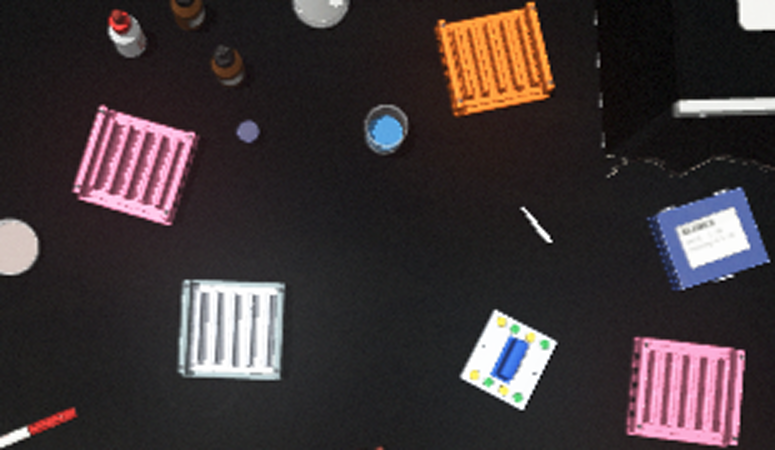

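View pics/side0c.png

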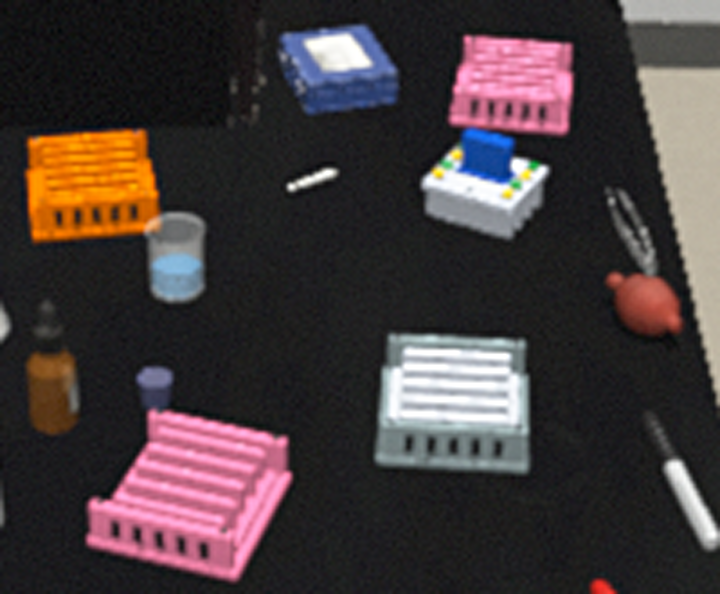

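The only block is at top (353,264), white plate with blue handle. The dock candidates in the top view are grey (242,253), pink (204,186), pink (424,277) and orange (348,144). The grey one matches the description, and both crops confirm it. Next I fit the poses.

```bash
cat > fit.py <<'E'
from h import *
from scipy.optimize import minimize
def box(x0,x1,y0,y1,z0,z1): return [(x,y,z) for x in(x0,x1) for y in(y0,y1) for z in(z0,z1)]
BL=[box(-.04,.04,-.036,.036,.028,.036),box(-.038,.038,-.03,.03,0,.03),box(-.021,.021,-.007,.007,.03,.072)]
SC=4
def render(s,parts,p,off,shape):
    m=np.zeros(shape,np.uint8); c,sn=np.cos(p[2]),np.sin(p[2])
    for b in parts:
        pts=np.array([proj(s,[p[0]+c*x-sn*y,p[1]+sn*x+c*y,z+(p[3] if len(p)>3 else 0)]) for x,y,z in b])
        h=cv2.convexHull(((pts+0.5-off)*SC).astype(np.float32))
        cv2.fillConvexPoly(m,np.round(h*16).astype(np.int32),1,shift=4)
    return m
def crop(mask,ext,pad=12):
    l,t,r,b=[int(v) for v in ext]; l-=pad;t-=pad;r+=pad;b+=pad
    c=mask[t:b,l:r].astype(np.float32)
    return (cv2.resize(c,None,fx=SC,fy=SC,interpolation=cv2.INTER_LINEAR)>.5).astype(np.uint8),np.array([l,t])
def fit(views,parts,p0):
    def cost(p):
        e=0
        for s,m,o in views:
            r=render(s,parts,p,o,m.shape); e+=1-(r&m).sum()/(r|m).sum()
        return e
    best=None
    for dy in(-.25,0,.25):
        q=np.array(p0,float);q[2]+=dy
        sim=[q]+[q+d for d in np.diag([.008,.008,.2,.01][:len(q)])]
        r=minimize(cost,q,method='Nelder-Mead',options=dict(initial_simplex=sim,xatol=1e-5,fatol=1e-5,maxiter=250))
        if best is None or r.fun<best.fun:best=r
    return best.x,best.fun
E
python3 - <<'E'
from fit import *
top=ctrl.snapshot('top');side=ctrl.snapshot('side')
print(ray(top,355.5,263.2,.058))
import pickle; pickle.dump((top,side),open('s1.pkl','wb'))
V=[];out={}
for s,c,n in((top,(353,264),'top'),(side,(324,185),'side')):
    for d in ctrl.trace(s,'block'):
        e=d['extent']; 
        if e[0]<c[0]<e[2] and e[1]<c[1]<e[3]: V.append((s,*crop(d['region'],e))); print(n,e,d['confidence']);break
p0=[*ray(top,353,264,.03)[:2],np.radians(-27)]
for v in([V[0]],[V[1]],V):
    p,f=fit(v,BL,p0); print('block',p[:2],np.degrees(p[2]),f)
# dock
W=[]
D=[box(-.052,.052,-.053,.053,0,.012),box(-.038,.038,-.039,.039,.0,.038),box(-.038,.038,-.053,-.045,0,.039),box(-.038,.038,.045,.053,0,.039)]
D2=[D[0],D[1],box(-.052,.052,-.053,-.045,0,.039),box(-.052,.052,.045,.053,0,.039)]
for s,c,n in((top,(243,253),'top'),(side,(314,247),'side')):
    for d in ctrl.trace(s,'dock'):
        e=d['extent']
        if e[0]<c[0]<e[2] and e[1]<c[1]<e[3]: W.append((s,*crop(d['region'],e))); print(n,e,d['confidence']);break
q0=[*ray(top,243,253,.02)[:2],0]
for nm,parts in(('short',D),('long',D2)):
  for v in([W[0]],[W[1]],W):
    q,f=fit(v,parts,q0); print('dock',nm,q[:2],np.degrees(q[2]),f)
# bright fins
for s,W_,n in((top,W[0],'top'),):
    l,t=W_[2]; im=s['image'][t:t+70,l:l+70].astype(int); b=(im.min(2)>190).astype(np.uint8)
    r=cv2.minAreaRect(cv2.findNonZero(b)); pts=cv2.boxPoints(r)+[l,t]
    w=np.array([ray(s,u,v,.038) for u,v in pts]); print('fins',w[:,:2].mean(0),[np.linalg.norm(w[i]-w[i-1]) for i in(1,2)],w[:,:2].tolist())
def ov(s,parts,p,name,c):
    im=cv2.resize(s['image'][c[1]-50:c[1]+50,c[0]-60:c[0]+60],None,fx=6,fy=6,interpolation=cv2.INTER_CUBIC)
    cc,sn=np.cos(p[2]),np.sin(p[2])
    for b in parts:
        pts=np.array([proj(s,[p[0]+cc*x-sn*y,p[1]+sn*x+cc*y,z]) for x,y,z in b])
        pts=((pts+.5-[c[0]-60,c[1]-50])*6).astype(int)
        for i,j in((0,1),(0,2),(0,4),(1,3),(1,5),(2,3),(2,6),(4,5),(4,6),(3,7),(5,7),(6,7)): cv2.line(im,tuple(map(int,pts[i])),tuple(map(int,pts[j])),(255,0,0),1)
    save(im,name)
ov(top,BL,p,'bt',(353,264));ov(side,BL,p,'bs',(324,185))
F=[box(-.038,.038,y-.003,y+.003,.014,.038) for y in(-.036,-.018,0,.018,.036)]
ov(top,F+[D2[0]]+D2[2:],q,'dt',(243,253));ov(side,F+[D2[0]]+D2[2:],q,'ds',(314,247))
E
cd pics; python3 -c "
import cv2,numpy as np
a=[cv2.imread(n+'.png') for n in('bt','bs','dt','ds')]
for n,i in(('b',0),('d',2)):
  cv2.imwrite('ov_'+n+'.png',cv2.resize(np.hstack([x[60:540,120:600] for x in a[i:i+2]]),(800,400)))
"
```

```text
[ 0.45489044 -0.15181099  0.058     ]
top [335.5, 246.6, 371.0, 282.8] 0.77
side [306.7, 171.9, 338.4, 200.1] 0.91
block [ 0.45432045 -0.14915631] -27.949967917145468 0.09573646133314606
block [ 0.45502595 -0.15410336] -28.63373702201495 0.09622022782188466
block [ 0.45507127 -0.15059827] -28.09285657124705 0.20388845885208184
top [220.7, 232.0, 262.2, 270.9] 0.63
side [292.0, 226.1, 335.7, 270.0] 0.65
dock short [0.48888234 0.13868002] -2.7085210028250977 0.03995977953225083
dock short [0.48999323 0.13007728] -3.99539879514818 0.08085841739340116
dock short [0.49019607 0.13759782] -3.7773582072865577 0.1738333581827214
dock long [0.48901337 0.13860834] -2.70589276966214 0.036907897177195004
dock long [0.49020895 0.13110182] -4.256923999859283 0.06266687607978638
dock long [0.48970249 0.13766881] -3.9608151054387424 0.1392209515385101
fins [0.48826224 0.13960092] [np.float64(0.09665727573656471), np.float64(0.10165900800015591)] [[0.4421901955679588, 0.1915076767129552], [0.5388074804734864, 0.18872753097964962], [0.5342654976116755, 0.08717003839904884], [0.4377858053110631, 0.09099843456422387]]
```

View pics/ov_b.png

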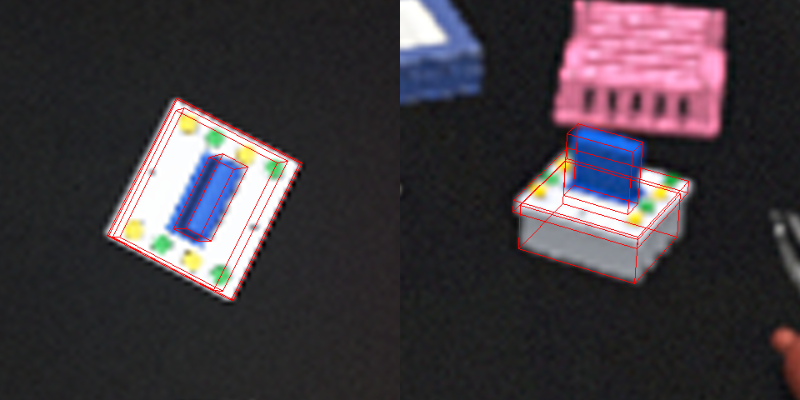

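View pics/ov_d.png

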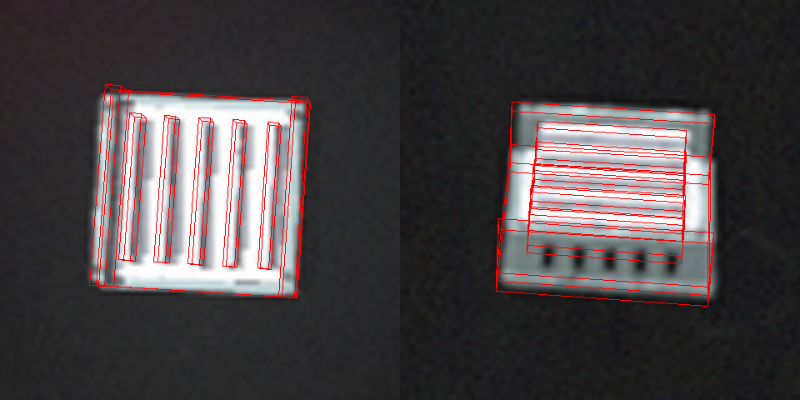

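The overlays agree roughly. I refine with colour-thresholded masks in place of the network masks.

```bash
python3 - <<'E'
from fit import *
import pickle
top,side=pickle.load(open('s1.pkl','rb'))
D2=[box(-.052,.052,-.053,.053,0,.012),box(-.038,.038,-.039,.039,.0,.038),box(-.052,.052,-.053,-.045,0,.039),box(-.052,.052,.045,.053,0,.039)]
def m(s,e,thr):
    l,t,r,b=e; mk=np.zeros((420,560),bool); im=s['image'].astype(int).max(2)
    mk[t:b,l:r]=im[t:b,l:r]>thr
    n,lab,st,_=cv2.connectedComponentsWithStats(mk.astype(np.uint8)); mk=lab==1+st[1:,4].argmax()
    # soft supersample from gray
    c=cv2.resize(s['image'].max(2)[t-4:b+4,l-4:r+4],None,fx=SC,fy=SC,interpolation=cv2.INTER_CUBIC)
    c=(c>thr).astype(np.uint8); n,lab,st,_=cv2.connectedComponentsWithStats(c); c=(lab==1+st[1:,4].argmax()).astype(np.uint8)
    c=cv2.morphologyEx(c,cv2.MORPH_CLOSE,np.ones((17,17)))
    return s,c,np.array([l-4,t-4])
for thr in(80,110):
  A=m(top,(330,238,378,290),thr);B=m(side,(303,168,345,204),thr)
  for nm,v in(('top',[A]),('side',[B])):
    p,f=fit(v,BL,[.4546,-.151,-.49]);print(thr,'block',nm,np.round(p[:2],4),np.degrees(p[2]).round(2),round(f,3))
  A=m(top,(212,224,274,280),thr);B=m(side,(286,222,344,272),thr)
  for nm,v in(('top',[A]),('side',[B])):
    p,f=fit(v,D2,[.489,.137,-.05]);print(thr,'dock',nm,np.round(p[:2],4),np.degrees(p[2]).round(2),round(f,3))
E
```

```text
80 block top [ 0.4551 -0.149 ] -27.76 0.026
80 block side [ 0.4538 -0.1533] -29.84 0.276
80 dock top [0.4894 0.1397] -2.93 0.018
80 dock side [0.488  0.1316] -3.08 0.052
110 block top [ 0.4552 -0.1489] -28.39 0.011
110 block side [ 0.4534 -0.1541] -28.51 0.275
110 dock top [0.4895 0.1393] -2.29 0.039
110 dock side [0.4878 0.1297] -3.03 0.08
```

```bash
cat > go.py <<'E'
from h import *
from scipy.spatial.transform import Rotation as Ro
import sys
def rel(x,y,z,yaw):
    o=ctrl.get_obs(); R=Ro.from_euler('xyz',o['orientation'],degrees=True); T=Ro.from_euler('xyz',[180,0,yaw],degrees=True)
    print('shift',np.round(R.inv().apply(np.array([x,y,z])-o['tool_pos']),4),'rot',np.round((R.inv()*T).as_rotvec(),4),'clock',o['clock'],'rpy',np.round(o['orientation'],2),'pos',np.round(o['tool_pos'],4),'F',np.round(o['force'],1),'op',round(o['opening'],4),'j',np.round(o['joint_pos'],1))
if __name__=='__main__': rel(*map(float,sys.argv[1:5]))
E
python3 go.py .4552 -.149 .30 151.8
```

```text
shift [-0.3969  0.4069  0.1047] rot [-0.   -0.    0.77] clock 1.3 rpy [-180.     -0.   -164.08] pos [ 0.1851 -0.6491  0.4047] F [-0.6  0.3 -0.7] op 0.0876 j [-57.6  20.5   0.7   0.  -70.1 -16.5]
```

>>> carry_out(moves="0.0876 -0.397 0.407 0.08 0 0 0.77;0.0876 -0.397 0.407 0.08 0 0 0.77;0.0876 -0.397 0.407 0.08 0 0 0.77;0.0876 -0.397 0.407 0.08 0 0 0.77;0.0876 -0.397 0.407 0.08 0 0 0.77;0.0876 -0.397 0.407 0.08 0 0 0.77;0.0876 -0.397 0.407 0.08 0 0 0.77;0.0876 -0.397 0.407 0.08 0 0 0.77;0.0876 -0.397 0.407 0.08 0 0 0.77;0.0876 -0.397 0.407 0.08 0 0 0.77;0.0876 -0.397 0.407 0.08 0 0 0.77;0.0876 -0.397 0.407 0.08 0 0 0.77;0.0876 -0.397 0.407 0.105 0 0 0.77;0.0876 -0.397 0.407 0.105 0 0 0.77;0.0876 -0.397 0.407 0.105 0 0 0.77;0.0876 -0.397 0.407 0.105 0 0 0.77")

```text
clock: 2.9
tool_pos: [0.4553, -0.1495, 0.3006]
orientation: [180.0, 0.1, 151.8]
force: [0.8, -0.5, -0.0]
opening: 0.0873
```

```bash
python3 go.py .4552 -.149 .223 151.8; python3 - <<'E'
from h import *
a=ctrl.snapshot('top');b=ctrl.snapshot('side')
f=lambda s,c:cv2.resize(s['image'][c[1]-60:c[1]+60,c[0]-60:c[0]+60],(400,400),interpolation=cv2.INTER_CUBIC)
save(np.hstack([f(a,(353,264)),f(b,(324,165))]),'pre')
E
```

```text
shift [0.0004 0.0003 0.0776] rot [ 0.0003  0.001  -0.0008] clock 2.9 rpy [1.7998e+02 6.0000e-02 1.5175e+02] pos [ 0.4553 -0.1495  0.3006] F [ 0.8 -0.5 -0. ] op 0.0873 j [   5.4    7.7  -31.7    0.   -50.5 -123.7]
```

View pics/pre.png

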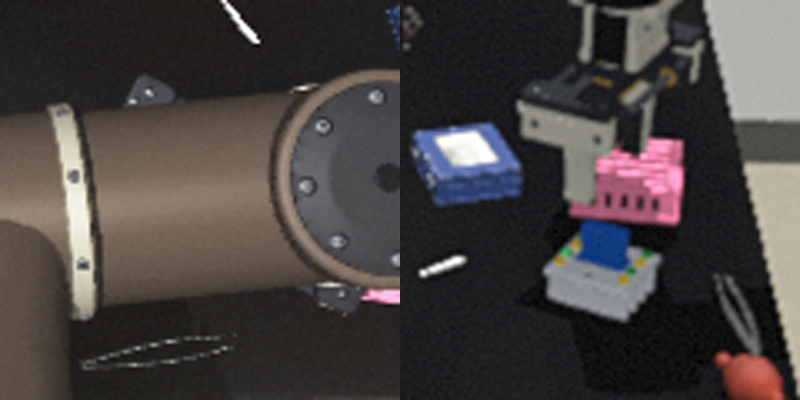

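The side view shows the open fingers over the handle at about (325,178), one on either side, with nothing in between. I go down and close.

>>> carry_out(moves="0.0876 0 0 0.03 0 0 0;0.0876 0 0 0.055 0 0 0;0.0876 0 0 0.07 0 0 0;0.0876 0 0 0.0775 0 0 0;0.0876 0 0 0.0775 0 0 0;0.0876 0 0 0.0775 0 0 0;0 0 0 0.0775 0 0 0;0 0 0 0.0775 0 0 0;0 0 0 0.0775 0 0 0;0 0 0 0.0775 0 0 0;0 0 0 0.0775 0 0 0;0 0 0 0.0775 0 0 0;0 0 0 0.0775 0 0 0;0 0 0 0.0775 0 0 0;0 0 0 0.0775 0 0 0;0 0 0 0.0775 0 0 0")

```text
clock: 4.6
tool_pos: [0.455, -0.149, 0.2221]
orientation: [-180.0, -0.0, 151.8]
force: [0.7, 2.1, -1.6]
opening: 0.0139
```

>>> carry_out(moves="0 0 0 -0.01 0 0 0;0 0 0 -0.03 0 0 0;0 0 0 -0.05 0 0 0;0 0 0 -0.075 0 0 0;0 0 0 -0.1 0 0 0;0 0 0 -0.12 0 0 0;0 0 0 -0.12 0 0 0;0 0 0 -0.12 0 0 0")

```text
clock: 5.4
tool_pos: [0.4548, -0.1487, 0.3421]
orientation: [180.0, -0.0, 151.8]
force: [-1.0, -0.1, -5.2]
opening: 0.0136
```

```bash
python3 go.py .4893 .139 .342 177.1; python3 - <<'E'
from h import *
b=ctrl.snapshot('side'); save(cv2.resize(b['image'][60:240,230:430],None,fx=3,fy=3,interpolation=cv2.INTER_CUBIC),'lift')
E
```

```text
shift [0.1056 0.2698 0.0003] rot [ 8.00e-04  1.00e-04 -4.42e-01] clock 5.4 rpy [179.96  -0.   151.78] pos [ 0.4548 -0.1487  0.3421] F [-1.  -0.1 -5.2] op 0.0136 j [   5.5    5.   -28.6   -0.   -56.5 -123.7]
```

View pics/lift.png

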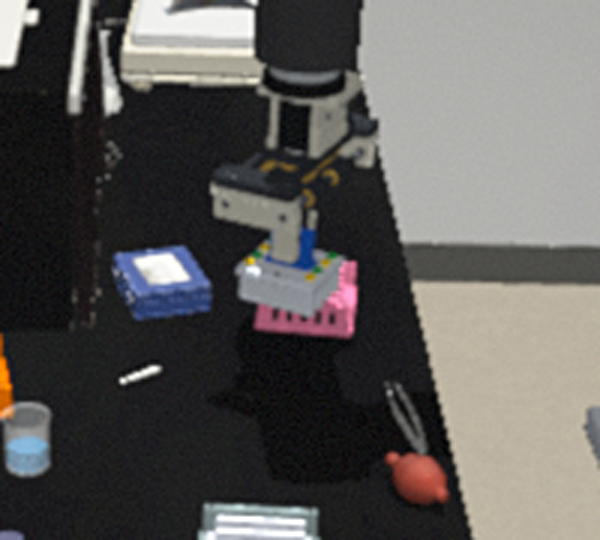

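The block is held upright and its fin tips are about 0.12 m up. I carry it over the dock.

>>> carry_out(moves="0 0.01 0.027 0 0 0 -0.044;0 0.025 0.06 0 0 0 -0.1;0 0.04 0.1 0 0 0 -0.17;0 0.055 0.14 0 0 0 -0.24;0 0.07 0.18 0 0 0 -0.31;0 0.085 0.215 0 0 0 -0.37;0 0.095 0.245 0 0 0 -0.41;0 0.102 0.262 0 0 0 -0.43;0 0.1055 0.27 0 0 0 -0.442;0 0.1055 0.27 0.02 0 0 -0.442;0 0.1055 0.27 0.04 0 0 -0.442;0 0.1055 0.27 0.055 0 0 -0.442;0 0.1055 0.27 0.065 0 0 -0.442;0 0.1055 0.27 0.065 0 0 -0.442;0 0.1055 0.27 0.065 0 0 -0.442")

```text
clock: 6.95
tool_pos: [0.4901, 0.1387, 0.2774]
orientation: [-180.0, -0.0, 177.1]
force: [0.2, 0.3, -3.5]
opening: 0.0138
```

```bash
python3 go.py .4893 .139 .25 177.1; python3 - <<'E'
from h import *
import pickle
a=ctrl.snapshot('top');b=ctrl.snapshot('side');pickle.dump((a,b),open('s2.pkl','wb'))
save(cv2.resize(b['image'][170:290,240:400],(800,600),interpolation=cv2.INTER_CUBIC),'hov')
save(cv2.resize(a['image'][200:305,175:315],(800,600),interpolation=cv2.INTER_CUBIC),'hovt')
for l in('block','dock','handle','dock_floor'): print(l,[(round(d['confidence'],2),d['at']) for d in ctrl.mark_of(b,l)])
E
```

```text
shift [0.0008 0.0003 0.0274] rot [-0.0004 -0.0001  0.    ] clock 6.95 rpy [-179.98   -0.    177.1 ] pos [0.4901 0.1387 0.2774] F [ 0.2  0.3 -3.5] op 0.0138 j [  37.9   12.2  -29.7    0.   -48.1 -130.8]
block [(0.9, [234.9, 314.3])]
dock [(0.82, [255.0, 314.7]), (0.78, [193.8, 216.4]), (0.77, [275.5, 243.2]), (0.49, [164.5, 333.4])]
handle [(0.67, [218.0, 317.7])]
dock_floor [(0.91, [191.8, 216.5]), (0.67, [271.7, 241.5]), (0.61, [247.2, 314.5]), (0.55, [160.1, 330.9])]
```

View pics/hov.png

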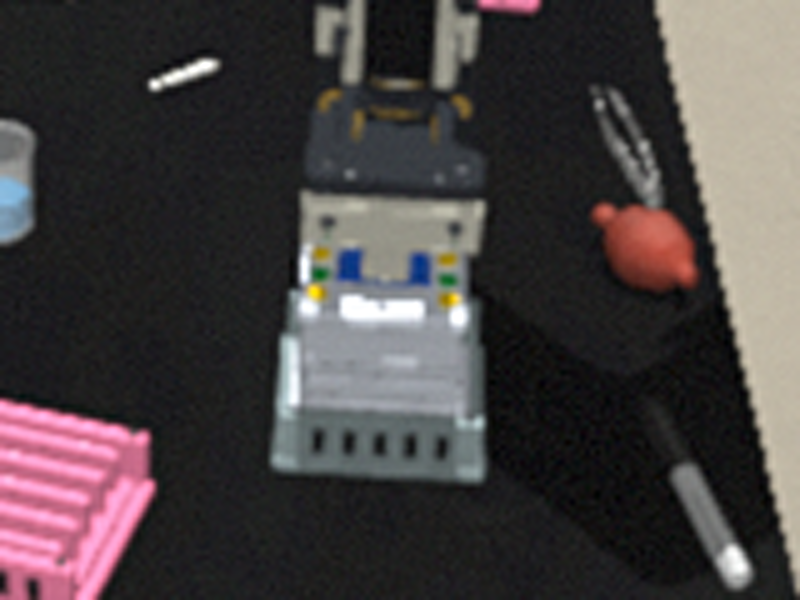

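View pics/hovt.png

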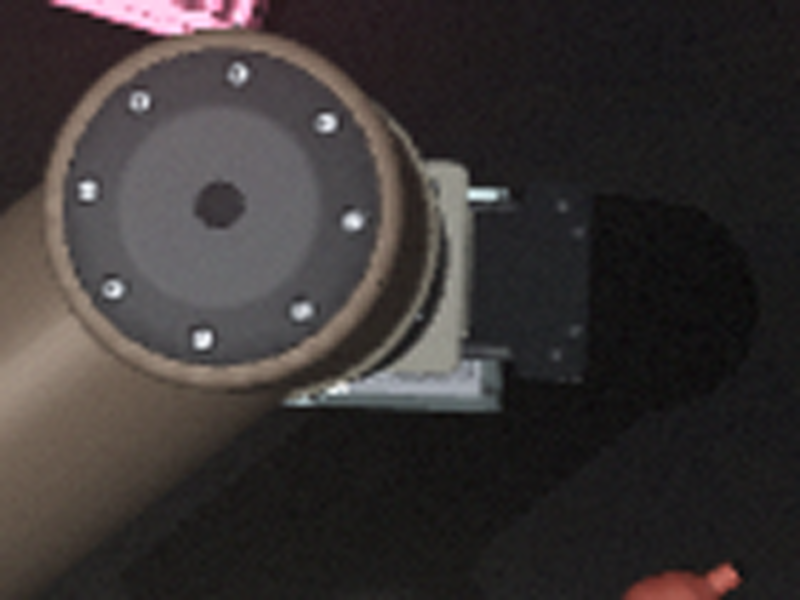

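```bash
python3 - <<'E'
from h import *
import pickle
top,side=pickle.load(open('s1.pkl','rb'))
from scipy.ndimage import map_coordinates
yw=np.radians(-2.9);c,s=np.cos(yw),np.sin(yw)
for n,S,yc in(('top',top,.139),('side',side,.139)):
    g=S['image'].mean(2)
    for xs in(np.linspace(-.03,.03,25),):
        ys=np.arange(-.062,.0621,.002); v=[]
        for y in ys:
            P=np.array([proj(S,[.4893+c*x-s*y,yc+s*x+c*y,.038]) for x in xs])
            v.append(map_coordinates(g,[P[:,1],P[:,0]],order=1).mean())
        print(n,[(int(round(y*1000)),int(q)) for y,q in zip(ys,v)])
for n,S,c0 in(('top',top,(243,253)),('side',side,(314,247))):
    im=cv2.resize(S['image'][c0[1]-30:c0[1]+30,c0[0]-30:c0[0]+30],(600,600),interpolation=cv2.INTER_CUBIC)
    for y in(-.036,-.018,0,.018,.036):
        q=[((proj(S,[.4893+c*x-s*y,.139+s*x+c*y,.038])+.5-[c0[0]-30,c0[1]-30])*10).astype(int) for x in(-.038,.038)]
        cv2.line(im,tuple(map(int,q[0])),tuple(map(int,q[1])),(255,0,0),1)
    save(im,'fin_'+n)
a=np.hstack([cv2.imread('pics/fin_top.png'),cv2.imread('pics/fin_side.png')]);cv2.imwrite('pics/fin.png',cv2.resize(a,(800,400)))
E
```

```text
top [(-62, 41), (-60, 41), (-58, 41), (-56, 47), (-54, 93), (-52, 167), (-50, 199), (-48, 207), (-46, 181), (-44, 165), (-42, 148), (-40, 162), (-38, 229), (-36, 247), (-34, 248), (-32, 252), (-30, 249), (-28, 221), (-26, 185), (-24, 147), (-22, 158), (-20, 227), (-18, 246), (-16, 248), (-14, 252), (-12, 250), (-10, 220), (-8, 182), (-6, 140), (-4, 152), (-2, 227), (0, 247), (2, 248), (4, 250), (6, 229), (8, 193), (10, 162), (12, 135), (14, 150), (16, 226), (18, 247), (20, 248), (22, 246), (24, 213), (26, 177), (28, 152), (30, 129), (32, 149), (34, 225), (36, 240), (38, 206), (40, 157), (42, 106), (44, 111), (46, 167), (48, 198), (50, 200), (52, 133), (54, 73), (56, 45), (58, 44), (60, 44), (62, 44)]
side [(-62, 30), (-60, 44), (-58, 74), (-56, 118), (-54, 157), (-52, 177), (-50, 183), (-48, 169), (-46, 153), (-44, 148), (-42, 163), (-40, 200), (-38, 237), (-36, 251), (-34, 248), (-32, 232), (-30, 206), (-28, 185), (-26, 184), (-24, 197), (-22, 224), (-20, 246), (-18, 252), (-16, 247), (-14, 228), (-12, 201), (-10, 184), (-8, 182), (-6, 199), (-4, 228), (-2, 248), (0, 252), (2, 246), (4, 227), (6, 204), (8, 186), (10, 184), (12, 200), (14, 225), (16, 244), (18, 251), (20, 245), (22, 227), (24, 199), (26, 181), (28, 182), (30, 198), (32, 227), (34, 249), (36, 253), (38, 246), (40, 224), (42, 201), (44, 188), (46, 185), (48, 179), (50, 165), (52, 148), (54, 132), (56, 120), (58, 112), (60, 102), (62, 94)]
```

View pics/fin.png

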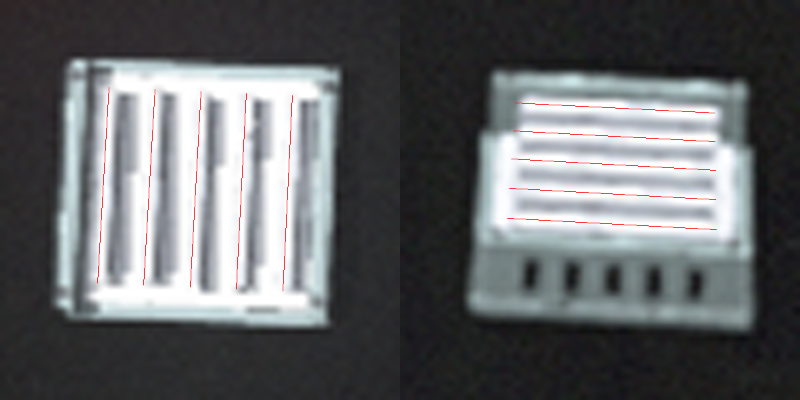

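The dock ridges line up with y=0.139 and yaw −2.9° in both views. I check the held block against the TCP-predicted pose in the hover picture.

```bash
python3 - <<'E'
from fit import *
import pickle
top,b=pickle.load(open('s2.pkl','rb'))
yw=np.radians(-2.9);c,s=np.cos(yw),np.sin(yw);z0=.2774-.2221
im=cv2.resize(b['image'][200:280,270:370],(800,640),interpolation=cv2.INTER_CUBIC)[:600]
for bx,col in[(BL[0],(255,0,0)),(box(-.038,.038,-.03,.03,0,.028),(0,160,0))]:
    pts=[((proj(b,[.4901+c*x-s*y,.1387+s*x+c*y,z+z0])+.5-[270,200])*8).astype(int) for x,y,z in bx]
    for i,j in((0,1),(0,2),(0,4),(1,3),(1,5),(2,3),(2,6),(4,5),(4,6),(3,7),(5,7),(6,7)): cv2.line(im,tuple(map(int,pts[i])),tuple(map(int,pts[j])),col,1)
save(im,'hovo')
E
```

```text
(no output)
```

View pics/hovo.png

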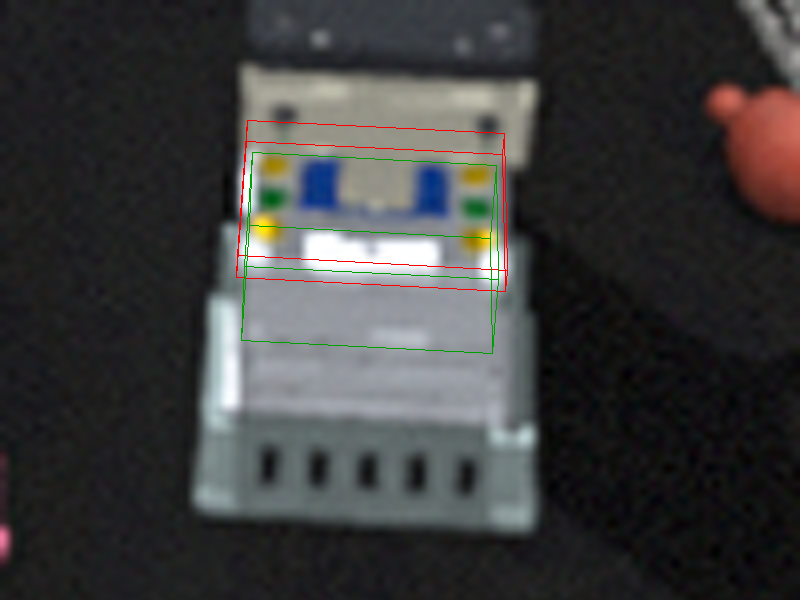

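The held block matches its predicted outline to about 1 px in x and yaw, and nearly so in depth. I lower it in stages and watch the force.

>>> carry_out(moves="0 0.0008 0.0003 0 0 0 0;0 0.0008 0.0003 0.005 0 0 0;0 0.0008 0.0003 0.01 0 0 0;0 0.0008 0.0003 0.015 0 0 0;0 0.0008 0.0003 0.018 0 0 0;0 0.0008 0.0003 0.021 0 0 0;0 0.0008 0.0003 0.024 0 0 0;0 0.0008 0.0003 0.024 0 0 0;0 0.0008 0.0003 0.024 0 0 0")

```text
clock: 8.15
tool_pos: [0.4888, 0.1389, 0.2527]
orientation: [-179.9, -0.1, 177.1]
force: [0.6, -4.9, -5.7]
opening: 0.0138
```

```bash
python3 go.py .4893 .139 .2361 177.1; python3 - <<'E'
from h import *
b=ctrl.snapshot('side')
save(cv2.resize(b['image'][200:280,270:370],(750,600),interpolation=cv2.INTER_CUBIC),'mid')
E
```

```text
shift [-0.0005  0.0002  0.0166] rot [-0.0011 -0.0012  0.0002] clock 8.15 rpy [-1.7994e+02 -7.0000e-02  1.7711e+02] pos [0.4888 0.1389 0.2527] F [ 0.6 -4.9 -5.7] op 0.0138 j [  38.    14.   -31.4    0.   -44.7 -130.9]
```

View pics/mid.png

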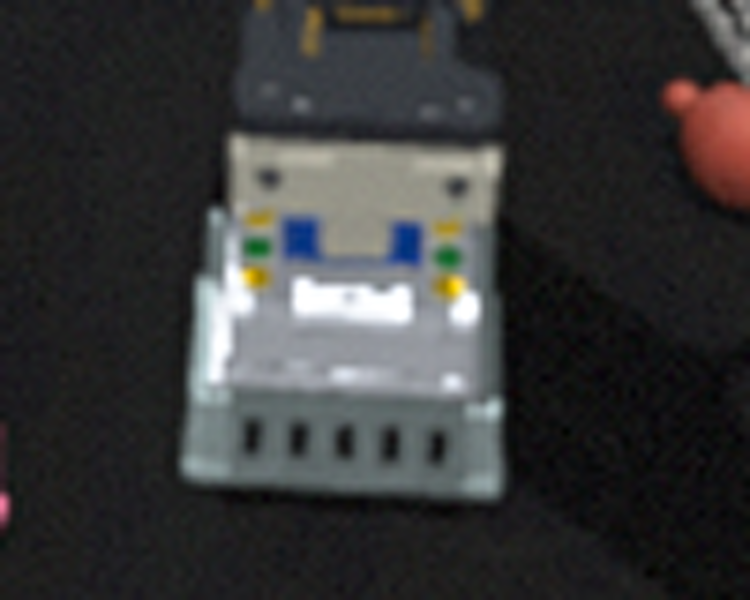

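The fins have entered about 7 mm. A side force of −4.9 N in y says they rub on the +y side, so I ease it toward −y and read again.

>>> carry_out(moves="0 0 -0.001 0 0 0 0;0 0 -0.0015 0 0 0 0;0 0 -0.0015 0 0 0 0;0 0 -0.0015 0 0 0 0")

```text
clock: 8.6
tool_pos: [0.4893, 0.1382, 0.2535]
orientation: [179.9, 0.1, 177.1]
force: [0.1, -0.0, -3.6]
opening: 0.0139
```

```bash
python3 - <<'E'
from h import *
for i in range(3):
    ctrl.snapshot('side'); o=ctrl.get_obs(); print(np.round(o['force'],1),np.round(o['moment'],2),np.round(o['tool_pos'],4))
E
```

```text
[-0.1 -0.4 -3.5] [-0.03 -0.02 -0.04] [0.4892 0.1381 0.2534]
[ 0.2  0.2 -3.7] [0.04 0.02 0.05] [0.4892 0.1381 0.2534]
[ 0.3  0.8 -3.9] [-0.05  0.02  0.01] [0.4891 0.138  0.2533]
```

Free of side force now. I lower it to the floor.

>>> carry_out(moves="0 0 -0.0005 0.004 0 0 0;0 0 -0.0005 0.008 0 0 0;0 0 -0.0005 0.011 0 0 0;0 0 -0.0005 0.013 0 0 0;0 0 -0.0005 0.015 0 0 0;0 0 -0.0005 0.0165 0 0 0;0 0 -0.0005 0.0165 0 0 0;0 0 -0.0005 0.0165 0 0 0")

```text
clock: 9.55
tool_pos: [0.489, 0.1373, 0.2367]
orientation: [180.0, 0.0, 177.1]
force: [-0.3, -0.7, -3.3]
opening: 0.0139
```

```bash
python3 go.py .4893 .138 .2361 177.1; python3 - <<'E'
from h import *
b=ctrl.snapshot('side')
save(cv2.resize(b['image'][200:280,270:370],(750,600),interpolation=cv2.INTER_CUBIC),'low')
E
```

```text
shift [-0.0002  0.0007  0.0006] rot [0.     0.0001 0.0004] clock 9.55 rpy [180.     0.   177.12] pos [0.489  0.1373 0.2367] F [-0.3 -0.7 -3.3] op 0.0139 j [  37.9   15.2  -32.4    0.   -42.3 -130.8]
```

View pics/low.png

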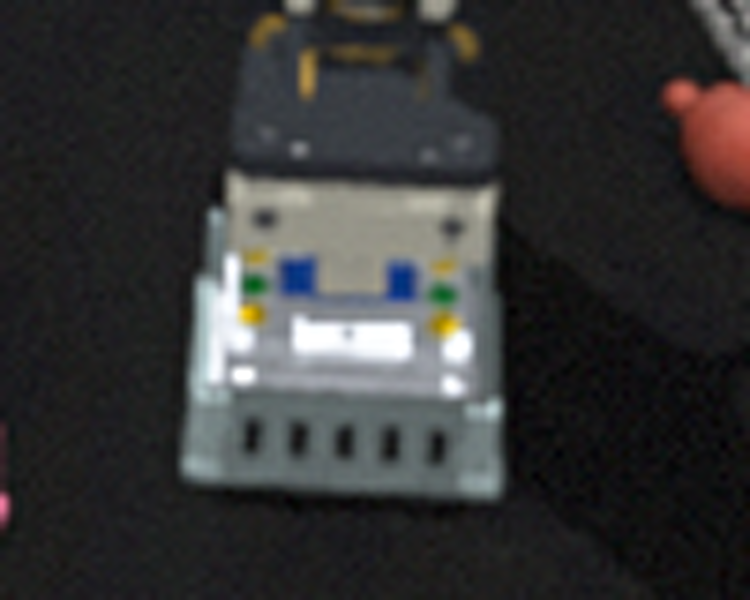

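>>> carry_out(moves="0 0 0.0005 0.0007 0 0 0;0 0 0.0005 0.0014 0 0 0;0 0 0.0005 0.002 0 0 0;0 0 0.0005 0.002 0 0 0")

```text
clock: 10.0
tool_pos: [0.4891, 0.1379, 0.236]
orientation: [180.0, 0.0, 177.2]
force: [-4.5, -1.7, 11.4]
opening: 0.0137
```

The z force has gone from −3.3 N to +11.4 N at z=0.2360, where the floor was expected (0.2361): the fins stand on it. I release and rise.

>>> carry_out(moves="0 0 0 -0.001 0 0 0;0.03 0 0 -0.001 0 0 0;0.05 0 0 -0.001 0 0 0;0.07 0 0 -0.001 0 0 0;0.07 0 0 -0.001 0 0 0;0.07 0 0 -0.001 0 0 0;0.07 0 0 -0.02 0 0 0;0.07 0 0 -0.05 0 0 0;0.07 0 0 -0.09 0 0 0;0.07 0 0 -0.13 0 0 0;0.07 0 0 -0.15 0 0 0;0.07 0 0 -0.15 0 0 0")

```text
clock: 11.2
tool_pos: [0.4897, 0.1381, 0.3882]
orientation: [179.8, 0.3, 177.1]
force: [-0.7, -0.0, -0.6]
opening: 0.0698
```

```bash
python3 go.py .40 -.25 .386 177.1
```

```text
shift [ 0.0703 -0.3921  0.0005] rot [0.0035 0.0053 0.0009] clock 11.2 rpy [179.8    0.3  177.15] pos [0.4897 0.1381 0.3882] F [-0.7 -0.  -0.6] op 0.0698 j [ 3.790e+01  5.400e+00 -2.150e+01  1.000e-01 -6.270e+01 -1.308e+02]
```

Now I move aside to see the dock.

>>> carry_out(moves="0.07 0.01 -0.04 0 0 0 0;0.07 0.02 -0.08 0 0 0 0;0.07 0.03 -0.12 0 0 0 0;0.07 0.04 -0.16 0 0 0 0;0.07 0.04 -0.2 0 0 0 0;0.07 0.04 -0.24 0 0 0 0;0.07 0.04 -0.28 0 0 0 0;0.07 0.04 -0.28 0 0 0 0")

```text
clock: 12.0
tool_pos: [0.4341, -0.1431, 0.3837]
orientation: [-180.0, -0.1, 176.9]
force: [-0.3, 0.3, -0.9]
opening: 0.0704
```

```bash
python3 - <<'E'
from fit import *
a=ctrl.snapshot('top');b=ctrl.snapshot('side')
yw=np.radians(-2.9);c,s=np.cos(yw),np.sin(yw)
o=[]
for S,c0 in((a,(243,253)),(b,(314,240))):
    im=cv2.resize(S['image'][c0[1]-35:c0[1]+35,c0[0]-35:c0[0]+35],(400,400),interpolation=cv2.INTER_CUBIC)
    im2=im.copy();k=400/70
    for bx in(box(-.04,.04,-.036,.036,.042,.05),box(-.021,.021,-.007,.007,.05,.086)):
        pts=[((proj(S,[.4893+c*x-s*y,.139+s*x+c*y,z])+.5-[c0[0]-35,c0[1]-35])*k).astype(int) for x,y,z in bx]
        for i,j in((0,1),(0,2),(0,4),(1,3),(1,5),(2,3),(2,6),(4,5),(4,6),(3,7),(5,7),(6,7)): cv2.line(im2,tuple(map(int,pts[i])),tuple(map(int,pts[j])),(255,0,0),1)
    o.append(im2)
save(np.hstack(o),'end');save(a['image'],'endtop');save(b['image'],'endside')
for l in('beaker','petri_dish','stopper'):
  for S in(a,b): print(l,[(round(d['confidence'],2),np.round(d['at'],1)) for d in ctrl.mark_of(S,l)][:2])
h=ctrl.mark_of(a,'handle');print([ray(a,d['at'][1],d['at'][0],.072) for d in h][:1])
E
```

```text
beaker [(0.6, array([173.1, 299.9]))]
beaker [(0.76, array([214.3, 239.3]))]
petri_dish [(0.69, array([219.9, 155.6]))]
petri_dish [(0.61, array([318.1, 281.2]))]
stopper [(0.38, array([171.8, 248.9]))]
stopper [(0.44, array([246. , 233.2]))]
[array([0.49567559, 0.14131982, 0.072     ])]
```

View pics/end.png

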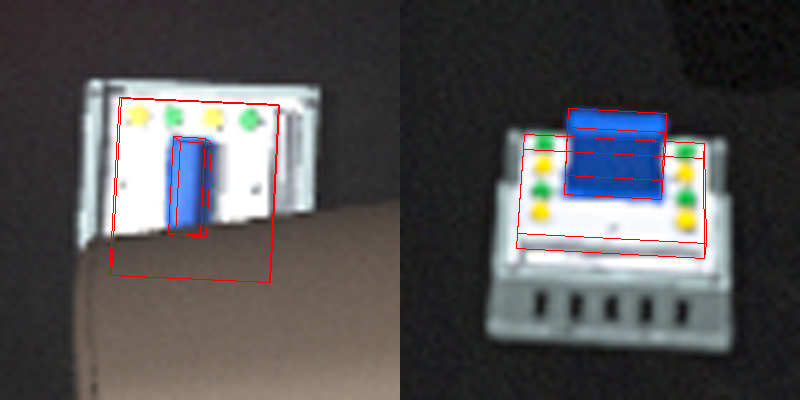

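View pics/endtop.png

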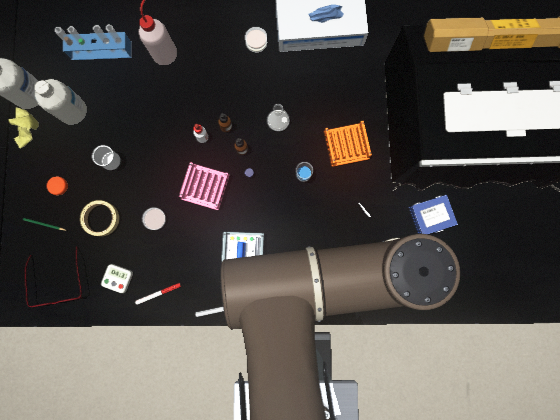

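The block matches the predicted docked outline in both views: plate at top (240,245), handle upright at side (314,233). The bystanders are within about 3 px of where they were. I hand the job in.

```bash
python3 -c "
from plant import ctrl
print(ctrl.close_job())"
```

```text
the job is handed in; nothing more can be done
None
```

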